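# Close up the tea chest

### The arm

A 6-joint arm with a two-finger parallel gripper is mounted at the origin on a cart in front of the work surface, level with it; the furniture and walls round the work are solid. World frame = base frame: x ahead of the robot, y to its left, z up, the work surface at z = 0. Lengths are in m, angles in rad, forces in N, time in s.
With the tool pointing down it reaches from about 0.35 to 0.775 m from the base axis. Payload 7.3 kg.
Tool frame: the origin (TCP) lies on the centre line of the jaws, within the pads' length; the fingertips stand 17 mm ahead of it and the grasp point (between the pads) lies 2 mm behind it (robot.tip_extent is the distance from the TCP to the fingertips, in m); z points along the fingers, y is the line along which they close (so a half turn about z gives the same grasp; the last joint's range is limited). The gripper opens to 92 mm and grips with 3 to 60 N. Pads are 19 mm wide; open, the fingers measure 130 mm over their backs; the gripper's body (75 mm by 190 mm) begins 47 mm behind the grasp point.
Start: joints at [-1.315, 0.342, 1.524, -0, 1.275, -0.146], TCP at [0.205, -0.483, 0.205] pointing down, gripper open.
Joint ranges: [-2.53, 2.53], [-0.77, 2.02], [0.04, 2.7], [-1, 4.14], [0.28, 2.66], [-3.11, 3.11]. Speed limits (rad/s): [2.57, 2.57, 3.14, 3.14, 3.14, 3.14].

### API

Orientations are given as [roll, pitch, yaw] about the fixed x, y, z axes, in that order (R = Rz(yaw) Ry(pitch) Rx(roll)).
In Python, from cell import robot gives the robot as it stands.
- The arm moves only by the tool step_arm, never from a script. Its argument "motion" is a list of rows, each a list of 2 entries, a list of its own where there are three numbers: the shift along the tool's x, y, z in units of 60 mm (1.0 is 60 mm), then the turn about the tool's z in rad. In form: [[[x, y, z], spin], ...]. A call has 1 to 10 rows; each row is the pose to reach, as a shift and turn from the pose commanded when the call began, along the tool's axes at that moment; what a row does not reach only later rows make up. A row lasts 1/8 s, in which the tool goes at most 62.5 mm and 10.7 degrees, less where a joint would pass 70% of its speed; a pose out of reach is approached as far as the arm can. A call with a gripper value outside its range is refused whole. "hand" is the closure in counts, from 0 (fully open) to 255 (shut), set as the call begins (left out, the last holds). The fingers move at their own pace and stop on an object; "squeeze" is the grip in N (left out, the last holds). Time passes only in rows, so rows that repeat a pose let the fingers close. It gives the time, the measured TCP pose, the force, the opening and the grip force at its end, in the units of the state.
- robot.observe(): the state, without advancing time (a new reading comes with each control period).
- robot.read_camera(name): name is "scene" or "top" or "wrist"; returns a dict with "pixels" (400x640x3 uint8, red, green, blue), "intrinsics" (3x3 intrinsics, pixels), "xyz" and "rotation" of the camera in the world; the wrist camera has in their place "T_tool_cam" (4x4, takes a point from camera to tool coordinates, whose origin is the TCP and whose axes are the flange's). Camera axes: x right, y up, looking along -z (the intrinsics and any distortion apply to the point x, -y, -z); pixel columns grow to the right and rows downward; lengths in m; the calibration is good to about 2 mm. A picture is of the moment at which its call begins: read the wrist's pose just before it. There is no depth.
- robot.hand_in(): hands the job in; it is judged then, once.
The state is a dict: "time": time; "qpos": joint angles; "qvel": joint speeds; "joint_efforts": joint torques, N m; "tool_pos": TCP position; "tool_rot": TCP orientation; "contact_force": force on the tool from outside, world axes, zero at the start; "torque": the same for the moment, N m; "opening": finger opening in m; "grip_force": force on a finger pad.
Only numpy, scipy, OpenCV 4.12 (cv2) and the standard library are available. Lean on these libraries where they do the work, as an engineer would, in place of code of your own. Each camera call takes 0.05 s, during which the arm holds its last target. There are 200 camera calls.

### The job

Close up the low wooden tea chest with the fingertips alone: push both of its open drawers fully home, and swing its lid over and press it down until it lies fully shut on the box. Nothing is to be grasped, lifted or carried; keep the chest standing where it is and leave the tin, the salt shaker, the mug and the garlic bulb undisturbed. Finish clear of everything.

Things in the scene. Friction and masses are not known exactly. Their poses are not given: they have to be found in the camera images.
- chest: Low light-wood tea chest, 150 deep, 160 wide, 84 mm high without lid, 3 kg, loose on rubber feet (slides if pushed with 15 N or more). Two drawers side by side under an open tray holding a clothes peg; the lid closes over the tray. Origin: centre of its underside. It stands sideways: its -x points out of the drawer side (to the robot's left), +x to the hinge side, +y away from the robot, z up.
- drawer_near (a joint): How far the drawer nearer to the robot is open, in m: 0 is fully home, it grows as the drawer comes out along the chest's -x, up to 0.075. It slides with about 1.5 N of friction and stays where it is left.
- near_front (a point): Point on the outer face of the near drawer's front, on its centre line, 32 mm above the worktop; moves with it; axes as the chest's. The front board, darker wood, is 76 mm wide, 10 thick, from 8 to 56 mm above the worktop, with a thumb notch 36 wide, 12 deep in its top edge. When home its face is 85 mm from the chest's origin along -x, 10 mm proud of the case.
- drawer_far (a joint): The same for the drawer farther from the robot.
- far_front (a point): The same point on the far drawer's front board. The drawers' centre lines lie 40 mm either side of the chest's middle: the near one towards the chest's -y, the far one towards +y. A wire dish rack (fixed) stands beyond the chest, from about 0.62 m ahead of the robot: keep a wide gripper clear of it.
- lid (a joint): Angle of the lid in rad: 0 is fully shut (lying level on the box), about 1.57 is upright, up to 1.85. It turns about a line along the chest's y. The hinge is stiff (about 0.3 N m): the lid stays at any angle and does not fall shut.
- lid_hinge (a point): Middle of the hinge line: on the chest's +x edge, 75 mm from its middle, 84 mm above the worktop. Axes turn with the lid: -x runs along the lid's underside to its free edge, z is the normal of its outer face. The lid is a flat board 158 mm long from the hinge, 164 wide, 10 thick (outer face at z 10 mm, with a darker inlay 1.5 mm proud, look only). Shut, its outer face is 94 mm above the worktop.
- lid_edge (a point): Middle of the lid's free edge, 158 mm from the hinge, mid-thickness. Axes as at the hinge.
- tin: Bystander: food tin, 57 mm across, 72 mm high, standing in front of the drawers, about 240 mm from the chest's middle. Origin at the centre of its underside.
- shaker: Bystander: glass salt shaker with a grey top, 44 mm across, 90 mm high, standing behind the lid, 160 to 180 mm from the chest's middle. Origin at the centre of its underside.
- mug: Bystander: white mug with a handle, 82x114 mm, 91 mm high, near the front edge of the worktop on the left. Origin at the centre of its underside.
- garlic: Bystander: garlic bulb, 56 mm across, beyond the chest on the right. Origin at the centre of its underside.
Mind the look-alikes: they are no part of the job. There is more than one size of the chest; the one meant has the size given above.

How it is judged:
By the outcome, as a careful person would: the job done as asked, in the order asked, and still so for the second after the job is handed in, with the robot touching nothing.
It also fails if it takes over 64 s, if anything falls off the work surface, if the arm or the gripper's body presses on something with over 40 N, if the wrist force passes 120 N, or if a joint passes its speed limit or range.

## Working session

There is one attempt and no reset: what is moved stays moved. The work goes in short steps, Python scripts to look and compute and a tool call to move; the robot and the scene stay as the last step left them, time stands still between calls to the robot, and variables do not carry over. Pictures are saved under pics/ and viewed, at most 10 in all, crops included, and the job is handed in when it is done.

Besides the shell and the picture viewer there is one more tool, called after "Call:" as name([rows], argument=value, ...), one row to a line, values as JSON. step_arm: Moves the arm, as the interface text tells. Its arguments: {"type":"object","properties":{"motion":{"type":"array"},"hand":{"type":"number"},"squeeze":{"type":"number"}},"required":["motion"]}

```bash
mkdir -p pics; cat > h.py <<'E'
import numpy as np,cv2
from cell import robot
def snap(n,f):
    c=robot.read_camera(n); cv2.imwrite(f,c["pixels"][:,:,::-1]); np.savez(f+'.npz',**{k:np.array(v) for k,v in c.items()}); return c
def ray(c,u,v):
    K=np.array(c["intrinsics"]);d=np.linalg.inv(K)@[u,v,1];d=np.array([d[0],-d[1],-d[2]]);return np.array(c["xyz"]),np.array(c["rotation"])@d
def hit(c,u,v,z):
    o,d=ray(c,u,v);return o+d*(z-o[2])/d[2]
def proj(c,p):
    q=np.array(c["rotation"]).T@(np.array(p)-np.array(c["xyz"]));k=np.array(c["intrinsics"])@[q[0],-q[1],-q[2]];return k[:2]/k[2]
E
python3 - <<'E'
from h import *
for n in("scene","top"):
    c=snap(n,f"pics/{n}1.png");print(n,{k:np.round(np.array(v),3).tolist() for k,v in c.items() if k!="pixels"})
print(robot.observe())
E
```

```text
scene {'intrinsics': [[465.695, 0.0, 316.783], [0.0, 465.695, 191.809], [0.0, 0.0, 1.0]], 'xyz': [0.848, -0.789, 1.257], 'rotation': [0.577, 0.014, 0.471]}
top {'intrinsics': [[412.884, 0.0, 325.07], [0.0, 412.884, 199.231], [0.0, 0.0, 1.0]], 'xyz': [0.249, -0.127, 1.387], 'rotation': [0.178, 0.001, -1.562]}
{'time': 0.1, 'qpos': array([-1.31500784e+00,  3.42619491e-01,  1.52487948e+00, -2.88632091e-05,
        1.27539019e+00, -1.46003537e-01]), 'qvel': array([ 5.46362954e-05, -1.99514105e-03, -2.08361503e-03, -3.70420101e-04,
       -3.66282905e-04, -4.71075320e-04]), 'joint_efforts': array([ 1.34532656e-03, -4.32002413e+01, -2.44695532e+01,  7.18681561e-02,
        5.26840962e-02, -4.20580682e-05]), 'tool_pos': array([ 0.20522631, -0.48282393,  0.20454655]), 'tool_rot': array([-3.14030593e+00, -1.61314164e-04,  4.01800340e-01]), 'contact_force': array([ 0.16926301, -0.21769656,  0.30304398]), 'torque': array([-0.02011447, -0.00872289,  0.02488794]), 'grip_force': 0.0, 'opening': 0.09190858814917593}
```

View pics/scene1.png

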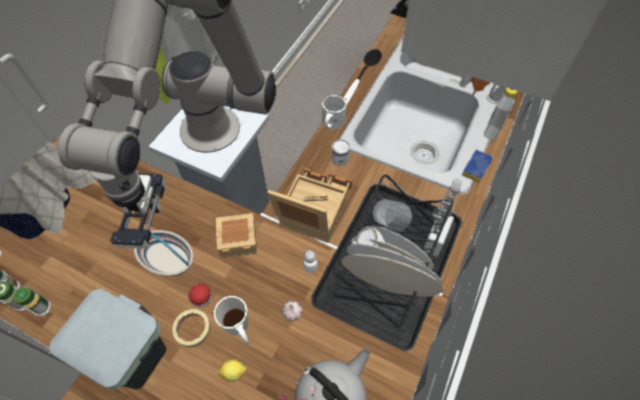

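View pics/top1.png

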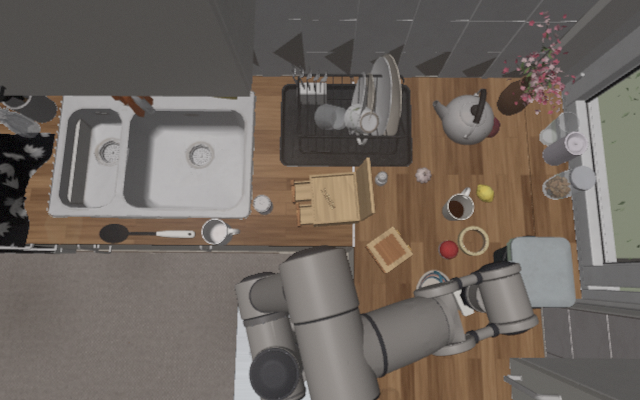

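The scene picture shows two candidates. One is a small chest without drawers at (237,233) scene / (390,250) top. The other is a chest with a raised lid and two drawers out at (310,205) scene / (335,198) top. The second fits, as it has drawers to the left, a lid hinged on the right, and a peg. I'll confirm it in an enlarged crop.

```bash
cat >> h.py <<'E'
from scipy.spatial.transform import Rotation as Ro
def load(f):
    d=dict(np.load(f+'.npz'));
    if "rotation" in d and d["rotation"].shape==(3,): d["rotation"]=Ro.from_euler('xyz',d["rotation"]).as_matrix()
    return d
E
python3 - <<'E'
from h import *
a=cv2.imread('pics/top1.png')[150:240,240:400]; b=cv2.imread('pics/scene1.png')[130:280,240:400]
a=cv2.resize(a,(800,450),interpolation=cv2.INTER_CUBIC)
b=cv2.resize(b,(640,600),interpolation=cv2.INTER_CUBIC)
cv2.imwrite('pics/topc.png',a);cv2.imwrite('pics/scenec.png',b)
E
```

```text
(no output)
```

View pics/topc.png

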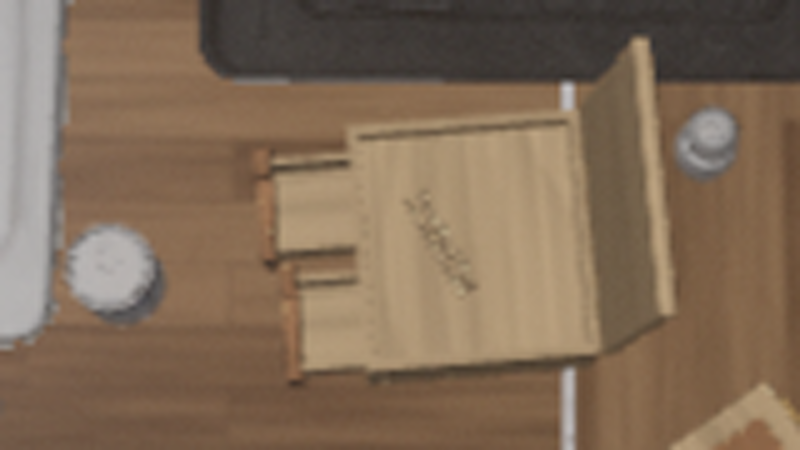

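View pics/scenec.png

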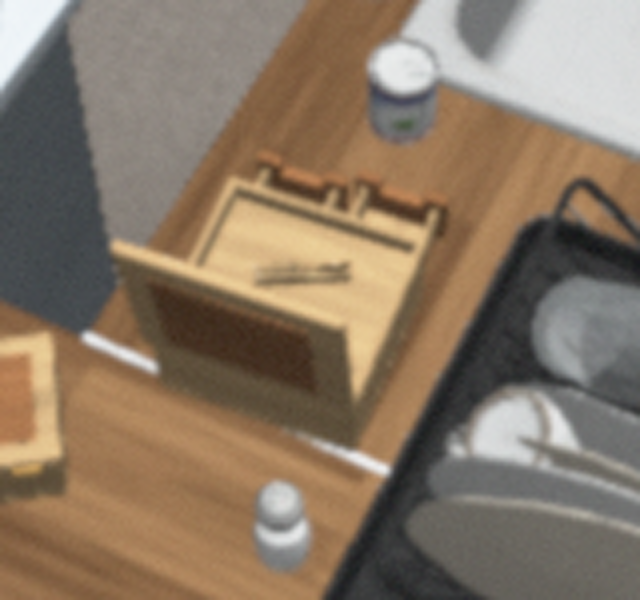

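The crops confirm it: in the top crop, the body corners are at (348,127), (577,112), (600,355) and (370,377). The drawer fronts run (262,152)–(270,260) for the far one and (288,268)–(295,378) for the near one. The lid edge runs (640,40)–(672,312). The tin is at (112,268) and the shaker at (712,128). In the scene crop, the lid's top edge runs (115,245)–(348,330).

```bash
python3 - <<'E'
from h import *
from scipy.optimize import least_squares
c=load('pics/top1.png');s=load('pics/scene1.png')
T=lambda u,v:((u+.5)/5-.5+240,(v+.5)/5-.5+150)
S=lambda u,v:((u+.5)/4-.5+240,(v+.5)/4-.5+130)
def H(p,z):return hit(c,*T(*p),z)
def P(q,x,y,z):
    a=q[2];return [q[0]+np.cos(a)*x-np.sin(a)*y,q[1]+np.sin(a)*x+np.cos(a)*y,z]
obs=[(c,T(348,127),(-.075,.08,.084)),(c,T(577,112),(.075,.08,.084)),(c,T(600,355),(.075,-.08,.084)),(c,T(370,377),(-.075,-.08,.084)),
 (s,S(232,180),(-.075,-.08,.084)),(s,S(440,235),(-.075,.08,.084))]
def L(q,yy,z=.0): # lid local
    return (.075-.158*np.cos(q[3])+z*np.sin(q[3]),yy,.084+.158*np.sin(q[3])+z*np.cos(q[3]))
def D(q,i,sy):
    y=-.04 if i==4 else .04
    return (-.085-q[i],y+sy*.038,.056)
def res(q):
    o=obs+[(c,T(638,38),L(q,.082)),(c,T(674,314),L(q,-.082,.01)),(s,S(115,247),L(q,-.082,.005)),(s,S(348,330),L(q,.082,.005)),
     (c,T(253,152),D(q,5,1)),(c,T(265,262),D(q,5,-1)),(c,T(281,266),D(q,4,1)),(c,T(290,380),D(q,4,-1))]
    return np.concatenate([proj(cc,P(q,*X))-np.array(uv) for cc,uv,X in o])
r=least_squares(res,[.5,-.15,-1.5,1.5,.04,.06]);q=r.x
print(q,np.round(r.fun.reshape(-1,2),1).tolist())
print('near',P(q,-.085-q[4],-.04,.032),'far',P(q,-.085-q[5],.04,.032))
print('lid edge',P(q,*L(q,0)),P(q,*L(q,.082)),P(q,*L(q,-.082)))
print('tin',H((112,268),.072),'shaker',H((712,128),.09),'garlic',hit(c,423,175,.03),'mug',hit(c,215,232,.09))
print('rack',hit(c,281,165,0.0),hit(c,281,165,.03),hit(c,411,163,.03),hit(c,300,75,.1))
print('smallchest',hit(c,388,250,.05))
E
```

```text
[ 0.49124478 -0.15180966 -1.47648545  1.71766701  0.03934115  0.05105995] [[-0.7, -0.0], [-0.4, -0.9], [-0.1, -0.7], [-1.1, -1.1], [-0.1, -0.6], [-3.1, 1.3], [-0.9, -0.7], [1.4, 0.1], [-0.9, 0.1], [-0.5, -1.2], [0.3, -0.9], [-0.4, -0.3], [0.0, -0.2], [-0.1, -0.0]]
near [np.float64(0.43971319005570125), np.float64(-0.03178792127638824), 0.032] far [np.float64(0.5182540996628934), np.float64(-0.01258751195552782), 0.032]
lid edge [np.float64(0.5004850593575653), np.float64(-0.2494958359795033), np.float64(0.24029895237935694)] [np.float64(0.582120653371625), np.float64(-0.2417738032178785), np.float64(0.24029895237935694)] [np.float64(0.4188494653435055), np.float64(-0.2572178687411281), np.float64(0.24029895237935694)]
tin [0.47180041 0.07991276 0.072     ] shaker [ 0.56359578 -0.30686234  0.09      ] garlic [ 0.57996486 -0.45353105  0.03      ] mug [0.37555483 0.22181382 0.09      ]
rack [0.61882138 0.0301759  0.        ] [0.61083212 0.02676783 0.03      ] [ 0.62146188 -0.41422575  0.03      ] [ 0.90369784 -0.0362952   0.1       ]
smallchest [ 0.32611516 -0.32777086  0.05      ]
```

```bash
cat >> h.py <<'E'
Q=np.array([.49124,-.15181,-1.4765])
def W(x,y,z,q=Q):
    a=q[2];return np.array([q[0]+np.cos(a)*x-np.sin(a)*y,q[1]+np.sin(a)*x+np.cos(a)*y,z])
def rel(p,o=None):
    o=o or robot.observe();return (Ro.from_euler('xyz',o["tool_rot"]).as_matrix().T@(np.array(p)-o["tool_pos"])/.06).round(3).tolist()
E
python3 - <<'E'
from h import *
a=W(-.165,-.04,.32);print(a,rel(a),'spin',.4018-(Q[2]+np.pi/2))
E
```

```text
[0.43588186 0.0086907  0.32      ] [6.742, -6.039, -1.915] spin 0.30750367320510336
```

Call:
step_arm([
  [[0, 0, -1], 0],
  [[0, 0, -1.9], 0],
  [[0.7, -0.6, -1.9], 0.1],
  [[1.4, -1.3, -1.9], 0.2],
  [[2.1, -1.9, -1.9], 0.31],
  [[2.8, -2.5, -1.9], 0.31],
  [[3.5, -3.1, -1.9], 0.31],
  [[4.2, -3.8, -1.9], 0.31],
  [[4.9, -4.4, -1.9], 0.31],
  [[5.6, -5.0, -1.9], 0.31],
], hand=255, squeeze=40)

```text
time: 1.35
tool_pos: [0.3976, -0.0739, 0.319]
tool_rot: [3.141, -0.0, 0.092]
contact_force: [0.2, -1.1, 0.5]
opening: 0.0012
grip_force: 0.0
```

```bash
python3 - <<'E'
from h import *
o=robot.observe();print(o["time"],o["tool_pos"],o["tool_rot"],o["opening"],o["contact_force"])
print(rel(W(-.165,-.04,.32)),rel(W(-.165,-.04,.052)))
E
```

```text
1.35 [ 0.39757414 -0.07387215  0.31902631] [ 3.14145021e+00 -3.06012663e-06  9.16907599e-02] 0.0011971430460527357 [ 0.20123211 -1.12714566  0.45633869]
[0.762, -1.312, -0.016] [0.762, -1.312, 4.45]
```

Call:
step_arm([
  [[0.4, -0.7, 0], 0],
  [[0.76, -1.32, 0], 0],
  [[0.76, -1.32, 1], 0],
  [[0.76, -1.32, 2], 0],
  [[0.76, -1.32, 3], 0],
  [[0.76, -1.32, 3.8], 0],
  [[0.76, -1.32, 4.2], 0],
  [[0.76, -1.32, 4.45], 0],
  [[0.76, -1.32, 4.45], 0],
])

```text
time: 2.48
tool_pos: [0.4344, 0.0075, 0.0511]
tool_rot: [-3.141, 0.003, 0.092]
contact_force: [0.0, -0.1, 0.4]
opening: 0.0003
grip_force: 0.0
```

```bash
python3 - <<'E'
from h import *
o=robot.observe();print(o["time"],o["tool_pos"],o["tool_rot"],o["contact_force"])
c=snap("scene","pics/s2.png")
print(rel(W(-.124-.019,-.04,.052)),rel(W(-.085-.019,-.04,.052)))
cv2.imwrite('pics/s2c.png',cv2.resize(c["pixels"][130:280,240:400,::-1],(640,600),interpolation=cv2.INTER_CUBIC))
E
```

```text
2.475 [0.43437398 0.00749611 0.05106945] [-3.14090879e+00  3.05904215e-03  9.17909446e-02] [ 0.02894676 -0.14574125  0.36300758]
[0.016, 0.346, -0.002] [0.018, 0.996, -0.002]
```

View pics/s2c.png

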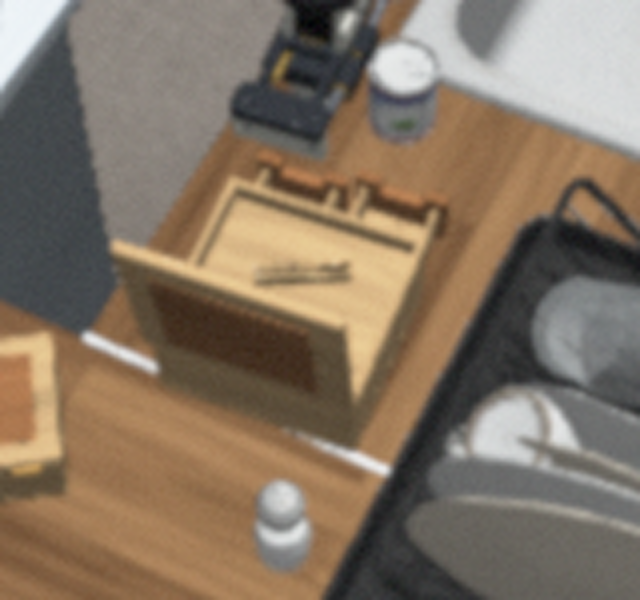

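The crop shows the gripper hanging off the near drawer front at (300,180), its body along the push direction. The tin at (403,90) and the drawers are untouched.

Call:
step_arm([
  [[0, 0.2, 0], 0],
  [[0, 0.35, 0], 0],
  [[0, 0.45, 0], 0],
  [[0, 0.55, 0], 0],
  [[0, 0.65, 0], 0],
  [[0, 0.75, 0], 0],
  [[0, 0.8, 0], 0],
  [[0, 0.85, 0], 0],
  [[0, 0.88, 0], 0],
  [[0, 0.88, 0], 0],
])

```text
time: 3.78
tool_pos: [0.4403, -0.0453, 0.0521]
tool_rot: [3.142, -0.0, 0.092]
contact_force: [-0.1, 0.8, -0.5]
opening: 0.0004
grip_force: 0.0
```

Call:
step_arm([
  [[0, 0.03, 0], 0],
  [[0, 0.06, 0], 0],
])

```text
time: 4.03
tool_pos: [0.4406, -0.0488, 0.0521]
tool_rot: [3.142, -0.0, 0.092]
contact_force: [0.6, 0.3, 0.5]
opening: 0.0
grip_force: 0.0
```

Call:
step_arm([
  [[0, 0.02, 0], 0],
  [[0, 0.04, 0], 0],
])

```text
time: 4.28
tool_pos: [0.4408, -0.0513, 0.0521]
tool_rot: [3.142, -0.0, 0.092]
contact_force: [-0.2, 0.3, 0.8]
opening: 0.0004
grip_force: 0.0
```

```bash
python3 - <<'E'
from h import *
o=robot.observe();print(rel(W(-.104,-.04,.052)),o["contact_force"])
c=snap("scene","pics/s3.png");d=snap("wrist","pics/w3.png")
a=cv2.resize(c["pixels"][130:230,250:360,::-1],(440,400),interpolation=cv2.INTER_CUBIC)
b=cv2.resize(d["pixels"][:,:,::-1],(360,225));b=cv2.copyMakeBorder(b,0,175,0,0,0)
cv2.imwrite('pics/c3.png',np.hstack([a,b]))
E
```

```text
[0.012, 0.013, 0.002] [-0.19554782  0.34608551  0.81502345]
```

View pics/c3.png

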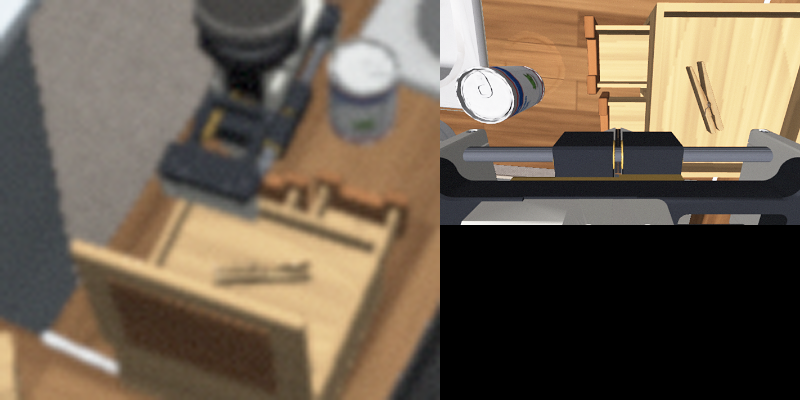

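```bash
python3 - <<'E'
from h import *
d=np.load('pics/w3.png.npz');print(d.files)
o=robot.observe();T=np.eye(4);T[:3,:3]=Ro.from_euler('xyz',o["tool_rot"]).as_matrix();T[:3,3]=o["tool_pos"];T=T@d["T_tool_cam"]
c=dict(intrinsics=d["intrinsics"],xyz=T[:3,3],rotation=T[:3,:3])
R=W(0,0,0)*0; 
def ch(p): return Ro.from_euler('z',-Q[2]).apply(p-np.array([Q[0],Q[1],0]))
for n,u,v,z in [('near face top corner',600,93,.056),('far face',586,15,.056),('far face2',588,93,.056),('case left rim',650,130,.084),('case left far rim corner',655,4,.084),('tin',492,90,.072)]:
    print(n,ch(hit(c,(u-440)/.5625,v/.5625,z)).round(4))
for n,p in [('home',(-.085,-.002,.056)),('open',(-.124,-.002,.056)),('tip',(-.104,-.04,.035))]:
    print(n,proj(c,W(*p))*.5625+[440,0])
b=cv2.imread('pics/w3.png')[100:400,150:550];cv2.imwrite('pics/w3c.png',cv2.resize(b,(800,600)))
E
```

```text
['pixels', 'intrinsics', 'T_tool_cam']
near face top corner [-0.1233  0.0034  0.056 ]
far face [-0.1343  0.0784  0.056 ]
far face2 [-0.1362  0.0034  0.056 ]
case left rim [-0.0732 -0.028   0.084 ]
case left far rim corner [-0.0746  0.0788  0.084 ]
tin [-0.2266  0.0093  0.072 ]
home [635.47930652  97.84776997]
open [599.52040086  97.95020461]
tip [618.02708235 124.13209183]
```

View pics/w3c.png

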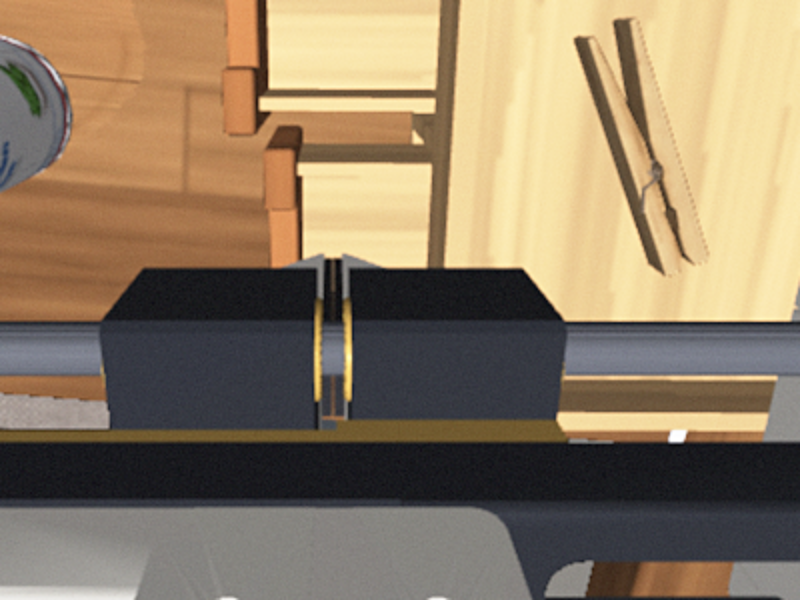

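The picture shows the near drawer unmoved, with its face corner at (283,130) in the crop. The fingertips, near (333,258), have passed over the notch into the drawer, so the tips sit higher than I assumed. I'll check the tip extent.

```bash
python3 - <<'E'
from h import *
print(robot.tip_extent,[a for a in dir(robot) if a[0]!='_'])
d=np.load('pics/w3.png.npz')
o=robot.observe();T=np.eye(4);T[:3,:3]=Ro.from_euler('xyz',o["tool_rot"]).as_matrix();T[:3,3]=o["tool_pos"];T=T@d["T_tool_cam"]
c=dict(intrinsics=d["intrinsics"],xyz=T[:3,3],rotation=T[:3,:3]);print(T[:3,3],T[:3,:3].round(2))
for z in (.035,.04,.045,.05,.055,.06,.065):print(z,[((proj(c,W(-.104+dx,y,z))-[150,100])*2).round().tolist() for dx,y in((0,-.04),(0,-.03),(.019,-.03))])
E
```

```text
0.017 ['IKError', 'hand_in', 'observe', 'read_camera', 'tip_extent']
[ 0.51426912 -0.04513838  0.23238919] [[ 0.09  0.96  0.27]
 [-1.    0.09  0.02]
 [-0.   -0.27  0.96]]
0.035 [[333.0, 241.0], [333.0, 215.0], [387.0, 215.0]]
0.04 [[333.0, 246.0], [333.0, 219.0], [388.0, 219.0]]
0.045 [[333.0, 252.0], [333.0, 224.0], [390.0, 224.0]]
0.05 [[333.0, 257.0], [333.0, 229.0], [391.0, 228.0]]
0.055 [[333.0, 263.0], [333.0, 234.0], [392.0, 234.0]]
0.06 [[333.0, 269.0], [333.0, 239.0], [394.0, 239.0]]
0.065 [[333.0, 275.0], [333.0, 245.0], [396.0, 245.0]]
```

Call:
step_arm([
  [[0, 0, -0.5], 0],
  [[0, 0, -1.2], 0],
  [[0.2, -0.5, -1.2], 0],
  [[0.48, -1.0, -1.2], 0],
  [[0.48, -1.0, -0.7], 0],
  [[0.48, -1.0, -0.2], 0],
  [[0.48, -1.0, 0.05], 0],
  [[0.48, -1.0, 0.05], 0],
])

```text
time: 5.38
tool_pos: [0.4631, 0.0114, 0.0482]
tool_rot: [-3.141, 0.003, 0.092]
contact_force: [-0.2, 0.3, -0.0]
opening: 0.0003
grip_force: 0.0
```

```bash
python3 - <<'E'
from h import *
o=robot.observe();print(o["tool_pos"],o["contact_force"])
print(rel(W(-.124,-.011,.049)),rel(W(-.104,-.011,.049)))
E
```

```text
[0.46308336 0.01135507 0.04819278] [-0.21801191  0.27229468 -0.02247402]
[0.029, 0.685, -0.014] [0.03, 1.018, -0.014]
```

Call:
step_arm([
  [[0, 0.2, 0], 0],
  [[0, 0.35, 0], 0],
  [[0, 0.45, 0], 0],
  [[0, 0.5, 0], 0],
])

```text
time: 5.88
tool_pos: [0.4669, -0.0194, 0.0494]
tool_rot: [3.141, -0.001, 0.091]
contact_force: [-0.4, -0.1, -1.3]
opening: 0.0001
grip_force: 0.0
```

Call:
step_arm([
  [[0, 0.05, 0], 0],
  [[0, 0.1, 0], 0],
  [[0, 0.15, 0], 0],
])

```text
time: 6.25
tool_pos: [0.4676, -0.0277, 0.0491]
tool_rot: [3.142, 0.0, 0.092]
contact_force: [0.2, -0.6, -0.4]
opening: 0.0007
grip_force: 0.0
```

Call:
step_arm([
  [[0, 0.05, 0], 0],
  [[0, 0.1, 0], 0],
  [[0, 0.15, 0], 0],
])

```text
time: 6.62
tool_pos: [0.4684, -0.0368, 0.0491]
tool_rot: [3.142, 0.0, 0.092]
contact_force: [0.1, 0.3, 0.0]
opening: -0.0001
grip_force: 0.0
```

```bash
cat >> h.py <<'E'
def wcam(f=None):
    o=robot.observe();d=robot.read_camera("wrist")
    if f:cv2.imwrite(f,d["pixels"][:,:,::-1])
    T=np.eye(4);T[:3,:3]=Ro.from_euler('xyz',o["tool_rot"]).as_matrix();T[:3,3]=o["tool_pos"];T=T@d["T_tool_cam"]
    return dict(intrinsics=d["intrinsics"],xyz=T[:3,3],rotation=T[:3,:3],pixels=d["pixels"])
def ch(p): return Ro.from_euler('z',-Q[2]).apply(np.array(p)-np.array([Q[0],Q[1],0]))
E
python3 - <<'E'
from h import *
o=robot.observe();print(ch(o["tool_pos"]),o["contact_force"],o["torque"])
c=wcam('pics/w4.png')
# orange-wood profile along chest x at given chest y, z=.056
for y in (.06,.03,.0,-.01):
    s=''
    for x in np.arange(-.15,-.07,.002):
        u,v=proj(c,W(x,y,.056)).round().astype(int)
        r,g,b=(c["pixels"][v,u].astype(int) if 0<=u<640 and 0<=v<400 else (0,0,0)); s+='%d,%d '%(r,b)
    print(y,s)
b=c["pixels"][0:300,150:550,::-1];cv2.imwrite('pics/w4c.png',cv2.resize(b,(800,600)))
E
```

```text
[-0.11665431 -0.011924    0.04908505] [0.13290473 0.31902949 0.04609753] [-0.02576713  0.01953729  0.00154933]
0.06 181,84 173,78 149,68 154,69 156,68 158,73 153,68 205,82 215,93 218,92 214,84 195,79 47,19 252,175 245,162 247,165 245,164 245,163 245,164 244,163 244,159 244,159 250,178 250,178 250,175 250,174 250,175 249,173 250,178 250,176 250,176 250,176 250,174 249,174 250,177 249,172 250,174 249,173 255,184 127,71 
0.03 201,97 201,98 199,98 202,99 198,97 200,94 199,99 198,90 231,100 229,99 228,96 231,101 68,26 252,183 250,175 250,179 250,175 249,174 250,176 249,173 250,178 249,171 250,175 250,174 249,174 250,177 250,176 249,172 249,177 249,170 249,170 250,173 249,170 250,173 250,176 249,175 249,176 249,175 254,180 128,71 
0.0 190,88 190,90 188,85 191,90 188,84 192,93 189,86 189,88 191,88 193,94 188,88 185,80 190,90 93,39 87,34 90,41 83,33 69,31 110,62 107,59 108,56 109,60 109,66 112,66 112,63 113,61 111,65 110,66 105,63 109,65 107,61 105,61 106,59 116,67 108,60 109,59 109,64 114,61 130,75 129,72 
-0.01 167,77 163,68 165,77 164,78 169,76 168,77 170,77 174,80 183,85 186,93 163,124 141,143 146,138 145,137 140,133 146,138 5,12 55,37 13,17 141,141 143,136 146,136 142,137 132,133 223,151 255,181 255,176 255,179 255,175 255,177 255,177 255,178 255,179 255,177 255,174 255,178 255,180 255,182 215,121 129,72
```

View pics/w4c.png

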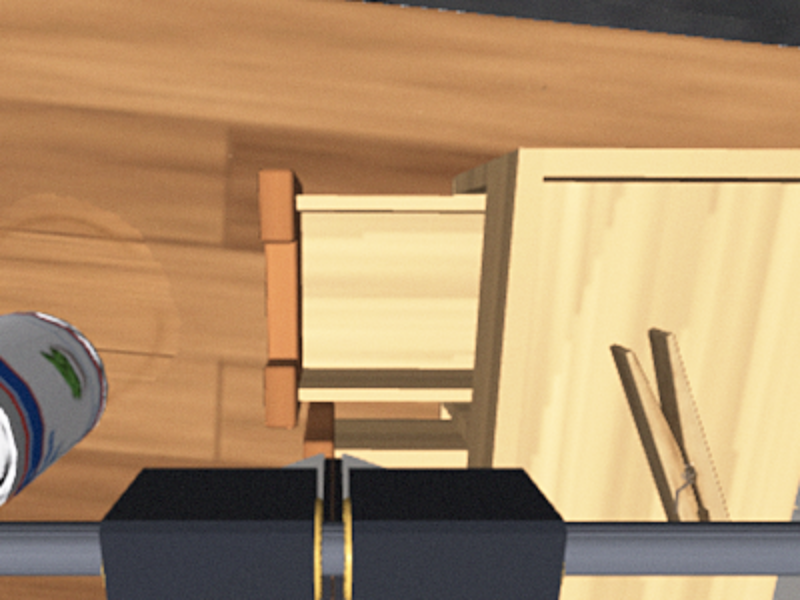

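```bash
python3 - <<'E'
from h import *
o=robot.observe();print(o["qpos"].round(3))
c=wcam()
for u,v,z in [(318,430,.056),(305,430,.056),(298,425,.056),(265,425,.056),(262,172,.056)]:print(u,v,ch(hit(c,150+u/2,v/2,z)).round(4))
t=o["tool_pos"]; R=Ro.from_euler('xyz',o["tool_rot"]).as_matrix()
for dz in (.017,0,-.02,-.045,-.06,-.08,-.1):print(dz,[((proj(c,t+R@[dx,dy,dz])-[150,0])*2).round().tolist() for dx,dy in((.0095,.019),(.0375,.041),(-.0095,0))])
E
```

```text
[-0.242  0.442  1.875 -0.     0.825  1.237]
318 430 [-0.1202  0.0015  0.056 ]
305 430 [-0.1243  0.0015  0.056 ]
298 425 [-0.1264  0.0032  0.056 ]
265 425 [-0.1367  0.0032  0.056 ]
262 172 [-0.135   0.0771  0.056 ]
0.017 [[385.0, 418.0], [451.0, 340.0], [331.0, 468.0]]
0 [[389.0, 434.0], [462.0, 349.0], [331.0, 488.0]]
-0.02 [[395.0, 457.0], [477.0, 364.0], [331.0, 516.0]]
-0.045 [[406.0, 494.0], [502.0, 387.0], [330.0, 562.0]]
-0.06 [[414.0, 523.0], [522.0, 405.0], [330.0, 596.0]]
-0.08 [[427.0, 573.0], [556.0, 437.0], [330.0, 656.0]]
-0.1 [[447.0, 643.0], [605.0, 483.0], [329.0, 738.0]]
```

Call:
step_arm([
  [[0, -0.2, -0.8], 0],
  [[0, -0.4, -1.8], 0],
  [[0, -0.4, -2.5], 0],
  [[0, -0.4, -2.5], 0],
  [[0, -0.4, -2.5], 0],
  [[0, -0.4, -2.5], 0],
], hand=110)

```text
time: 7.48
tool_pos: [0.4653, -0.0126, 0.1976]
tool_rot: [-3.141, 0.003, 0.092]
contact_force: [0.4, -0.2, 0.7]
opening: 0.0512
grip_force: 0.0
```

```bash
python3 - <<'E'
from h import *
o=robot.observe();print(o["opening"]);wcam('pics/w5.png')
E
```

```text
0.051247843580106194
```

Call:
step_arm([
  [[0, 0, 0], 0],
  [[0, 0, 0], 0],
  [[0, 0, 0], 0],
  [[0, 0, 0], 0],
  [[0, 0, 0], 0],
  [[0, 0, 0], 0],
], hand=0)

```text
time: 8.28
tool_pos: [0.4662, -0.0127, 0.1991]
tool_rot: [3.141, -0.0, 0.092]
contact_force: [-0.1, 0.8, -0.0]
opening: 0.0917
grip_force: 0.0
```

```bash
python3 - <<'E'
from h import *
o=robot.observe();c=wcam('pics/w6.png');print(o["opening"],o["tool_pos"])
a=cv2.imread('pics/w5.png')[160:400];b=cv2.imread('pics/w6.png')[160:400]
cv2.imwrite('pics/m.png',np.vstack([a,b]))
t=o["tool_pos"]; R=Ro.from_euler('xyz',o["tool_rot"]).as_matrix()
for dy in (o["opening"]/2,.065): print([proj(c,t+R@[.0095,dy,dz]).round().tolist() for dz in (.017,0,-.02,-.04)])
E
```

```text
0.09165243506150944 [ 0.46617617 -0.0127139   0.19911809]
[[380.0, 209.0], [386.0, 217.0], [394.0, 229.0], [403.0, 243.0]]
[[408.0, 209.0], [415.0, 217.0], [427.0, 229.0], [440.0, 243.0]]
```

View pics/m.png

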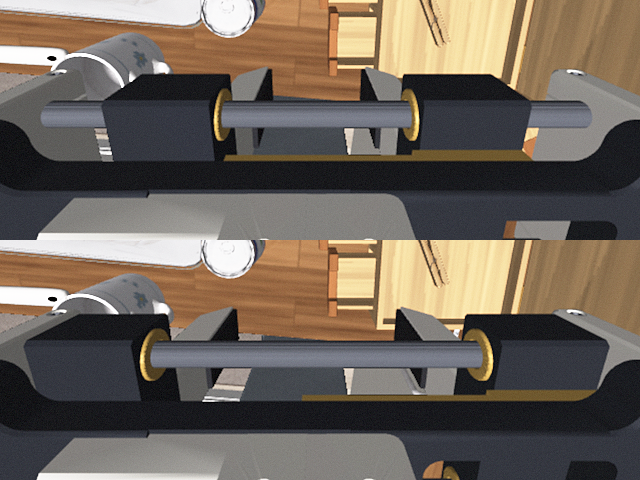

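The montage shows the open tips at about (237,310) and (398,310). Both their row and their spacing put them behind the reported TCP rather than 17 mm ahead of it. I'll quantify that.

```bash
python3 - <<'E'
from h import *
from scipy.optimize import least_squares
o=robot.observe();c=wcam();print(c["intrinsics"][0,0]);t=o["tool_pos"];R=Ro.from_euler('xyz',o["tool_rot"]).as_matrix()
f=lambda q:np.r_[proj(c,t+R@[q[0],.0459+q[2],q[1]])-[398,228],proj(c,t+R@[q[0],-.0459+q[2],q[1]])-[237,229]]
r=least_squares(f,[0,0,0],x_scale=.01);print('dx,dz,dy',r.x,r.fun)
print(ch(t), t)
E
```

```text
293.8648049806246
dx,dz,dy [ 0.01111167 -0.02381528  0.00130967] [ 6.62608178e-05  4.89020641e-01 -6.62808253e-05 -4.89164074e-01]
[-0.14084477 -0.01186134  0.19912194] [ 0.46616988 -0.01270778  0.19912194]
```

Call:
step_arm([
  [[-0.2, -0.3, 0], 0],
  [[-0.3, -0.45, 0], 0],
  [[-0.3, -0.45, 0.8], 0],
  [[-0.3, -0.45, 1.7], 0],
  [[-0.3, -0.45, 2.5], 0],
  [[-0.3, -0.45, 2.8], 0],
  [[-0.3, -0.45, 2.95], 0],
  [[-0.3, -0.45, 3.0], 0],
], hand=255)

```text
time: 9.38
tool_pos: [0.4459, 0.0128, 0.0193]
tool_rot: [3.141, -0.001, 0.092]
contact_force: [0.4, -0.6, -0.4]
opening: 0.0164
grip_force: 0.0
```

Call:
step_arm([
  [[0, 0, 0.07], 0],
  [[0, 0, 0.07], 0],
])

```text
time: 9.62
tool_pos: [0.4461, 0.0125, 0.0153]
tool_rot: [3.141, -0.001, 0.092]
contact_force: [0.2, 0.4, 0.8]
opening: 0.0006
grip_force: 0.0
```

Call:
step_arm([
  [[0, 0, 0.07], 0],
  [[0, 0, 0.14], 0],
  [[0, 0, 0.14], 0],
])

```text
time: 10.0
tool_pos: [0.4455, 0.0125, 0.0062]
tool_rot: [-3.142, 0.001, 0.092]
contact_force: [-0.2, -0.4, 0.0]
opening: 0.0001
grip_force: 0.0
```

```bash
python3 - <<'E'
from h import *
o=robot.observe();print(ch(o["tool_pos"]),o["contact_force"],rel(W(-.124-.015,-.03,.007)),rel(W(-.104,-.03,.007)))
E
```

```text
[-0.16791497 -0.03007319  0.00617544] [-0.19202245 -0.43325846  0.01680099] [0.002, 0.482, -0.014] [0.004, 1.065, -0.014]
```

Call:
step_arm([
  [[0, 0.15, 0], 0],
  [[0, 0.3, 0], 0],
  [[0, 0.42, 0], 0],
  [[0, 0.52, 0], 0],
  [[0, 0.6, 0], 0],
  [[0, 0.68, 0], 0],
])

```text
time: 10.75
tool_pos: [0.4496, -0.0284, 0.0065]
tool_rot: [3.142, -0.0, 0.092]
contact_force: [0.5, 1.7, 0.9]
opening: 0.0002
grip_force: 0.8
```

Call:
step_arm([
  [[0, 0.08, 0], 0],
  [[0, 0.16, 0], 0],
  [[0, 0.22, 0], 0],
])

```text
time: 11.12
tool_pos: [0.4507, -0.0415, 0.0065]
tool_rot: [3.142, 0.0, 0.092]
contact_force: [-0.4, 2.0, 1.5]
opening: 0.0009
grip_force: 0.8
```

```bash
python3 - <<'E'
from h import *
o=robot.observe();print(ch(o["tool_pos"]),o["contact_force"])
c=wcam('pics/w7.png')
for y in (.02,.01,.005,.0):
    s=''
    for x in np.arange(-.15,-.07,.002):
        u,v=proj(c,W(x,y-.005,.056)).round().astype(int)
        r,g,b=(c["pixels"][v,u].astype(int) if 0<=u<640 and 0<=v<400 else (0,0,0)); s+='%d,%d '%(r,b)
    print(y,s)
E
```

```text
[-0.11358995 -0.0299423   0.00651404] [-0.43834872  1.96293597  1.45172627]
0.02 197,93 183,82 185,86 199,99 201,96 203,99 205,100 192,71 210,85 215,86 213,88 170,69 61,24 97,50 105,60 102,53 100,55 101,59 103,62 99,55 106,64 105,59 102,52 108,58 107,58 102,57 108,64 105,60 105,60 98,53 101,56 101,57 107,58 104,57 112,64 113,66 107,56 110,60 110,63 128,75 
0.01 204,94 171,77 191,93 189,88 192,94 190,90 191,93 193,79 209,86 215,90 208,86 152,58 202,96 202,100 200,95 205,101 199,100 202,104 204,103 201,99 204,98 200,99 197,98 199,98 192,94 170,73 121,57 98,40 99,41 99,41 185,85 192,89 188,87 246,149 255,185 121,67 126,70 129,72 127,72 132,76 
0.005 198,94 173,84 192,93 186,85 192,93 188,87 198,96 192,91 192,92 191,88 189,91 191,86 194,91 185,87 186,87 184,87 180,80 183,85 183,83 184,85 178,83 183,85 176,77 184,85 186,86 157,68 116,48 108,49 93,38 92,40 85,35 85,35 119,70 118,70 122,70 117,63 119,69 141,81 127,74 126,71 
0.0 185,88 185,86 195,91 195,88 196,95 198,95 197,97 193,92 197,93 191,90 195,90 193,96 192,91 192,89 194,94 195,96 189,85 193,90 188,86 189,88 196,93 193,91 195,96 192,93 197,95 143,65 109,41 101,39 192,73 209,86 211,86 208,83 175,69 138,80 140,73 102,53 103,56 103,58 109,60 129,73
```

Call:
step_arm([
  [[0, 0.05, 0], 0],
  [[0, 0.09, 0], 0],
  [[0, 0.12, 0], 0],
  [[0, 0.12, 0], 0],
])

```text
time: 11.68
tool_pos: [0.4514, -0.0486, 0.0065]
tool_rot: [3.141, 0.0, 0.092]
contact_force: [0.4, 0.1, -0.0]
opening: 0.0008
grip_force: 0.2
```

Call:
step_arm([
  [[0, 0.02, 0], 0],
  [[0, 0.02, 0], 0],
])

```text
time: 11.92
tool_pos: [0.4515, -0.0497, 0.0065]
tool_rot: [3.141, 0.0, 0.092]
contact_force: [0.2, 1.4, 1.1]
opening: 0.0004
grip_force: 0.5
```

Call:
step_arm([
  [[0, 0.02, 0], 0],
  [[0, 0.02, 0], 0],
])

```text
time: 12.18
tool_pos: [0.4516, -0.0509, 0.0065]
tool_rot: [3.142, 0.0, 0.092]
contact_force: [-0.2, 0.9, 0.4]
opening: 0.0006
grip_force: 0.6
```

Still only sliding friction, so I'll keep going in 1 mm steps until I feel the stop.

Call:
step_arm([
  [[0, 0.02, 0], 0],
  [[0, 0.02, 0], 0],
])

```text
time: 12.42
tool_pos: [0.4517, -0.0521, 0.0065]
tool_rot: [3.141, 0.0, 0.092]
contact_force: [-0.3, 0.7, 0.7]
opening: 0.0003
grip_force: 0.5
```

Call:
step_arm([
  [[0, 0.015, 0], 0],
  [[0, 0.015, 0], 0],
])

```text
time: 12.68
tool_pos: [0.4517, -0.0529, 0.0065]
tool_rot: [-3.142, 0.0, 0.092]
contact_force: [0.3, 2.3, 1.2]
opening: 0.0002
grip_force: 1.0
```

Call:
step_arm([
  [[0, 0.015, 0], 0],
  [[0, 0.015, 0], 0],
])

```text
time: 12.92
tool_pos: [0.4517, -0.0531, 0.0065]
tool_rot: [-3.141, 0.0, 0.092]
contact_force: [-0.2, 6.7, 1.7]
opening: 0.0005
grip_force: 3.2
```

Call:
step_arm([
  [[0, -0.2, 0], 0],
  [[0, -0.5, -0.4], 0],
  [[0.2, -0.9, -0.9], 0],
  [[0.6, -1.02, -0.9], 0],
  [[1.0, -1.02, -0.9], 0],
  [[1.0, -1.02, -0.9], 0],
  [[1.0, -1.02, -0.5], 0],
  [[1.0, -1.02, -0.2], 0],
  [[1.0, -1.02, 0], 0],
  [[1.0, -1.02, 0], 0],
])

```text
time: 14.18
tool_pos: [0.5049, 0.0126, 0.0058]
tool_rot: [-3.141, 0.002, 0.092]
contact_force: [1.1, 0.3, -0.7]
opening: 0.0005
grip_force: 0.0
```

Call:
step_arm([
  [[0, 0.08, 0], 0],
  [[0, 0.16, 0], 0],
  [[0, 0.24, 0], 0],
  [[0, 0.32, 0], 0],
  [[0, 0.4, 0], 0],
])

```text
time: 14.8
tool_pos: [0.5085, -0.0116, 0.0067]
tool_rot: [3.141, -0.001, 0.092]
contact_force: [0.4, 1.8, 1.3]
opening: 0.0004
grip_force: 0.9
```

```bash
python3 - <<'E'
from h import *
o=robot.observe();print(ch(o["tool_pos"]),o["contact_force"])
E
```

```text
[-0.1379345   0.03034925  0.00672111] [0.35708333 1.83011216 1.27887589]
```

Call:
step_arm([
  [[0, 0.1, 0], 0],
  [[0, 0.2, 0], 0],
  [[0, 0.3, 0], 0],
  [[0, 0.4, 0], 0],
  [[0, 0.48, 0], 0],
  [[0, 0.54, 0], 0],
  [[0, 0.54, 0], 0],
])

```text
time: 15.68
tool_pos: [0.5111, -0.0439, 0.0064]
tool_rot: [3.141, 0.0, 0.092]
contact_force: [0.6, 0.6, 0.4]
opening: 0.0002
grip_force: 0.0
```

Call:
step_arm([
  [[0, 0.02, 0], 0],
  [[0, 0.02, 0], 0],
])

```text
time: 15.92
tool_pos: [0.5111, -0.0447, 0.0064]
tool_rot: [-3.142, 0.0, 0.092]
contact_force: [-0.5, 1.1, -0.0]
opening: 0.0004
grip_force: 0.4
```

Call:
step_arm([
  [[0, 0.02, 0], 0],
  [[0, 0.02, 0], 0],
])

```text
time: 16.18
tool_pos: [0.5113, -0.0458, 0.0064]
tool_rot: [-3.142, 0.0, 0.092]
contact_force: [-1.3, 1.5, 0.2]
opening: 0.0007
grip_force: 0.6
```

```bash
python3 - <<'E'
from h import *
o=robot.observe();print(ch(o["tool_pos"]),ch([.4517,-.0531,0]),o["contact_force"])
E
```

```text
[-0.10360908  0.02990365  0.00641728] [-0.10199442 -0.03007014  0.        ] [-1.3338746   1.47820362  0.24929546]
```

Call:
step_arm([
  [[0, 0.015, 0], 0],
  [[0, 0.015, 0], 0],
])

```text
time: 16.42
tool_pos: [0.5114, -0.0468, 0.0064]
tool_rot: [3.142, 0.0, 0.092]
contact_force: [-0.3, 0.4, -0.2]
opening: 0.0002
grip_force: 0.6
```

Call:
step_arm([
  [[0, 0.015, 0], 0],
  [[0, 0.015, 0], 0],
])

```text
time: 16.68
tool_pos: [0.5114, -0.0477, 0.0064]
tool_rot: [-3.141, 0.0, 0.092]
contact_force: [-1.0, 1.1, -0.5]
opening: 0.0005
grip_force: 0.9
```

Call:
step_arm([
  [[0, 0.01, 0], 0],
  [[0, 0.01, 0], 0],
])

```text
time: 16.92
tool_pos: [0.5114, -0.0479, 0.0064]
tool_rot: [-3.141, 0.0, 0.092]
contact_force: [-0.7, 4.7, -0.6]
opening: 0.0004
grip_force: 2.5
```

Call:
step_arm([
  [[0, 0.01, 0], 0],
  [[0, 0.01, 0], 0],
])

```text
time: 17.18
tool_pos: [0.5114, -0.048, 0.0064]
tool_rot: [-3.14, 0.001, 0.092]
contact_force: [-1.0, 7.1, -0.3]
opening: 0.0005
grip_force: 3.7
```

Call:
step_arm([
  [[0, -0.15, 0], 0],
  [[0, -0.2, -0.5], 0],
  [[0, -0.2, -1.4], 0],
  [[0, -0.2, -2.3], 0],
  [[0, -0.2, -3.2], 0],
  [[0, -0.2, -4.0], 0],
  [[0, -0.2, -4.7], 0],
  [[0, -0.2, -4.8], 0],
  [[-0.2, 0.5, -4.8], 0],
  [[-0.4, 1.2, -4.8], 0],
])

```text
time: 18.42
tool_pos: [0.4939, -0.1235, 0.2937]
tool_rot: [3.141, 0.001, 0.093]
contact_force: [0.7, -1.3, -0.2]
opening: 0.0004
grip_force: 0.0
```

```bash
python3 - <<'E'
from h import *
o=robot.observe();print(ch(o["tool_pos"]),o["tool_pos"],rel(W(.145,0,.285)),rel(W(.145,0,.181)))
E
```

```text
[-0.02793586  0.00535943  0.29370329] [ 0.49394527 -0.12349362  0.29370329] [-0.086, 2.882, 0.146] [-0.084, 2.881, 1.88]
```

Call:
step_arm([
  [[-0.05, 0.9, 0], 0],
  [[-0.09, 1.8, 0], 0],
  [[-0.09, 2.6, 0], 0],
  [[-0.09, 2.93, 0], 0],
  [[-0.09, 2.93, 0], 0],
  [[-0.09, 2.93, 0.8], 0],
  [[-0.09, 2.93, 1.6], 0],
  [[-0.09, 2.93, 1.85], 0],
  [[-0.09, 2.93, 1.85], 0],
])

```text
time: 19.55
tool_pos: [0.5054, -0.2973, 0.1839]
tool_rot: [-3.141, 0.0, 0.093]
contact_force: [0.3, -0.5, 0.3]
opening: 0.0003
grip_force: 0.0
```

```bash
python3 - <<'E'
from h import *
o=robot.observe();t=ch(o["tool_pos"]);print(t,o["contact_force"])
r=.125
for th in np.r_[1.7,1.57,1.4,1.2,1.0,.8,.6,.4,.2,.1,0]:
    x=.075-r*np.cos(th)+.01*np.sin(th)+.017; z=.084+r*np.sin(th)+.01*np.cos(th)-.024
    print(round(th,2),np.round([x,z],3),rel(W(x,0,z)))
E
```

```text
[0.14616597 0.00037951 0.18385132] [ 0.27948612 -0.49829373  0.33678838]
1.7 [0.118 0.183] [-0.007, -0.469, 0.02]
1.57 [0.102 0.185] [-0.007, -0.738, -0.019]
1.4 [0.081 0.185] [-0.008, -1.093, -0.017]
1.2 [0.056 0.18 ] [-0.008, -1.502, 0.063]
1.0 [0.033 0.171] [-0.009, -1.888, 0.222]
0.8 [0.012 0.157] [-0.009, -2.234, 0.455]
0.6 [-0.006  0.139] [-0.009, -2.528, 0.751]
0.4 [-0.019  0.118] [-0.01, -2.756, 1.101]
0.2 [-0.029  0.095] [-0.01, -2.911, 1.488]
0.1 [-0.031  0.082] [-0.01, -2.958, 1.692]
0.0 [-0.033  0.07 ] [-0.01, -2.985, 1.899]
```

Call:
step_arm([
  [[0, -0.2, 0], 0],
  [[0, -0.35, 0], 0],
  [[0, -0.5, 0], 0],
  [[0, -0.65, 0], 0],
  [[0, -0.8, 0], 0],
  [[0, -0.95, 0], 0],
  [[0, -1.1, 0], 0],
])

```text
time: 20.42
tool_pos: [0.499, -0.232, 0.1832]
tool_rot: [-3.142, 0.0, 0.092]
contact_force: [0.6, -2.7, -0.4]
opening: 0.0003
grip_force: 1.1
```

Call:
step_arm([
  [[0, -0.15, 0.02], 0],
  [[0, -0.3, 0.05], 0],
  [[0, -0.4, 0.08], 0],
  [[0, -0.5, 0.12], 0],
  [[0, -0.6, 0.17], 0],
  [[0, -0.7, 0.2], 0],
  [[0, -0.8, 0.24], 0],
])

```text
time: 21.3
tool_pos: [0.4945, -0.1845, 0.1687]
tool_rot: [3.142, 0.001, 0.092]
contact_force: [-0.3, -2.2, -1.0]
opening: 0.0008
grip_force: 0.9
```

```bash
python3 - <<'E'
from h import *
o=robot.observe();t=ch(o["tool_pos"]);print(t,o["contact_force"],o["time"]);c=wcam('pics/w8.png')
E
```

```text
[3.28690020e-02 1.18486293e-04 1.68677979e-01] [-0.26342581 -2.20427215 -1.03235152] 21.3
```

Call:
step_arm([
  [[0, -0.12, 0.07], 0],
  [[0, -0.24, 0.15], 0],
  [[0, -0.35, 0.23], 0],
  [[0, -0.45, 0.33], 0],
  [[0, -0.55, 0.43], 0],
  [[0, -0.64, 0.53], 0],
  [[0, -0.72, 0.65], 0],
  [[0, -0.8, 0.77], 0],
  [[0, -0.87, 0.88], 0],
])

```text
time: 22.48
tool_pos: [0.4899, -0.1326, 0.1158]
tool_rot: [3.141, -0.0, 0.092]
contact_force: [-0.1, -0.5, 1.4]
opening: 0.0008
grip_force: 0.8
```

Call:
step_arm([
  [[0, -0.05, 0.13], 0],
  [[0, -0.1, 0.26], 0],
  [[0, -0.16, 0.39], 0],
  [[0, -0.18, 0.5], 0],
  [[0, -0.2, 0.58], 0],
  [[0, -0.21, 0.64], 0],
])

```text
time: 23.22
tool_pos: [0.4887, -0.1203, 0.0776]
tool_rot: [3.142, 0.0, 0.092]
contact_force: [-0.3, -0.3, 1.1]
opening: 0.0003
grip_force: 0.7
```

```bash
python3 - <<'E'
from h import *
o=robot.observe();t=ch(o["tool_pos"]);print(t,o["contact_force"],o["time"])
E
```

```text
[-0.03160912  0.0004107   0.07760534] [-0.26858687 -0.31932152  1.09878496] 23.225
```

Call:
step_arm([
  [[0, 0, 0.04], 0],
  [[0, 0, 0.07], 0],
  [[0, 0, 0.07], 0],
])

```text
time: 23.6
tool_pos: [0.4886, -0.1203, 0.0736]
tool_rot: [3.142, 0.0, 0.092]
contact_force: [-0.4, 0.7, -0.4]
opening: 0.0
grip_force: 0.0
```

Call:
step_arm([
  [[0, 0, 0.02], 0],
  [[0, 0, 0.03], 0],
  [[0, 0, 0.03], 0],
])

```text
time: 23.98
tool_pos: [0.4887, -0.1203, 0.0726]
tool_rot: [3.141, -0.0, 0.092]
contact_force: [-1.9, 0.7, 6.8]
opening: 0.0006
grip_force: 3.5
```

Call:
step_arm([
  [[0, 0, 0.02], 0],
  [[0, 0, 0.02], 0],
])

```text
time: 24.22
tool_pos: [0.4888, -0.1204, 0.0724]
tool_rot: [3.141, -0.001, 0.092]
contact_force: [-5.1, 2.2, 16.3]
opening: 0.0004
grip_force: 8.3
```

Call:
step_arm([
  [[0, 0, 0.02], 0],
  [[0, 0, 0.02], 0],
])

```text
time: 24.48
tool_pos: [0.4889, -0.1204, 0.0723]
tool_rot: [3.141, -0.001, 0.092]
contact_force: [-9.0, 2.8, 26.1]
opening: 0.0005
grip_force: 13.1
```

Call:
step_arm([
  [[0, 0, -0.1], 0],
  [[0, 0, -0.6], 0],
  [[0, 0, -1.5], 0],
  [[0, 0, -2.4], 0],
  [[0, 0, -3.3], 0],
  [[-0.5, 0, -4.0], 0],
  [[-0.9, 0.5, -4.0], 0],
  [[-1.1, 1.2, -4.0], 0],
  [[-1.3, 2.1, -4.0], 0],
  [[-1.5, 3.0, -4.0], 0],
])

```text
time: 25.72
tool_pos: [0.4151, -0.3094, 0.3096]
tool_rot: [3.141, -0.0, 0.092]
contact_force: [0.5, -0.8, -0.3]
opening: 0.0
grip_force: 0.0
```

Call:
step_arm([
  [[-0.3, 0.9, 0], 0],
  [[-0.6, 1.8, 0], 0],
  [[-0.9, 2.6, 0], 0],
  [[-0.9, 2.6, 0], 0],
])

```text
time: 26.22
tool_pos: [0.3743, -0.4711, 0.3077]
tool_rot: [-3.14, 0.002, 0.087]
contact_force: [0.0, 0.6, -0.1]
opening: 0.0004
grip_force: 0.0
```

```bash
python3 - <<'E'
from h import *
o=robot.observe();print(o["tool_pos"],o["contact_force"],o["time"])
t=snap("top","pics/top9.png");s=snap("scene","pics/s9.png")
a=cv2.resize(t["pixels"][150:240,240:400,::-1],(720,405),interpolation=cv2.INTER_CUBIC)[:300*2]
a=cv2.resize(t["pixels"][155:235,245:400,::-1],(400,206),interpolation=cv2.INTER_CUBIC)
a=cv2.resize(t["pixels"][160:235,270:370,::-1],(400,300),interpolation=cv2.INTER_CUBIC)
b=cv2.resize(s["pixels"][140:260,250:370,::-1],(400,400),interpolation=cv2.INTER_CUBIC)
cv2.imwrite('pics/m9.png',np.hstack([cv2.copyMakeBorder(a,0,100,0,0,0),b]))
E
```

```text
[ 0.37427871 -0.47108039  0.30765718] [ 0.03295859  0.58271357 -0.0703314 ] 26.225
```

View pics/m9.png

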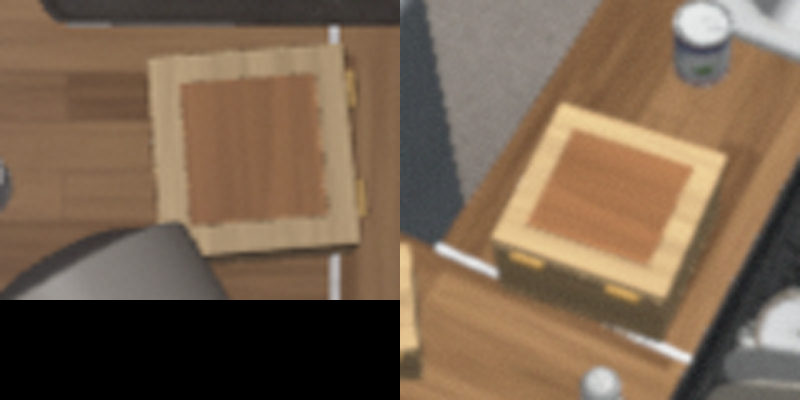

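The lid lies flat on the box, with its corners at (148,58), (340,44) and (357,245) on the left. No drawer front shows beyond it, and the tin and shaker stand where they were. One numeric check for chest shift, then I'll hand in.

```bash
python3 - <<'E'
from h import *
c=load('pics/top9.png')
for u,v,e in[(148,58,(-.083,.082)),(340,44,(.075,.082)),(357,245,(.075,-.082))]:
    print(ch(hit(c,(u+.5)/4-.5+270,(v+.5)/4-.5+160,.094)).round(4),e)
print(np.abs(robot.observe()["qvel"]).max())
print(robot.hand_in())
E
```

```text
[-0.0807  0.0809  0.094 ] (-0.083, 0.082)
[0.0743 0.0792 0.094 ] (0.075, 0.082)
[ 0.0716 -0.0842  0.094 ] (0.075, -0.082)
0.028769060887016265
the job is handed in; nothing more can be done
None
```

I pushed both drawers home, pressed the lid shut and handed the job in at about 26 s; the chest shifted no more than 2–3 mm by the camera, the tin and shaker look undisturbed, and I did not re-check the mug and garlic, which the arm never went near.

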